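Put the repair bench's reel, tape, flux and screwdriver back in their holders

TASK

Clear the camera repair bench by putting four things back in their own holders: the solder reel down over the slim spindle, the roll of masking tape over the short thick stub, the flux bottle upright in its round well, and the screwdriver laid in both forks of its rest. Set each one fully down and let go, keep the flux bottle upright all the time, and leave the opened camera where it lies.

Things in the scene. Friction and masses are not known exactly. Their poses are not given: they have to be found in the camera images.
- reel: Loose reel of solder standing on one end: 60 mm diameter over the two white flanges, 46 mm tall, silver-grey windings between, a 20 mm hole right through along its upright axis. It can be gripped anywhere across its 60 mm diameter. About 0.25 kg. Origin: centre of its underside, z axis up.
- tape: Loose roll of cream masking tape lying flat: 62 mm outer diameter, 24 mm tall, 38 mm hole through its upright axis. About 0.06 kg. Origin: centre of its underside, z axis up.
- bottle: Loose capped amber flux bottle standing upright: round body 38 mm diameter and straight up to 56 mm, white label, black cap 31 mm diameter from 61 to 78 mm (total height 78 mm). About 0.09 kg. Origin: centre of its underside, z axis up.
- driver: Loose screwdriver lying down, 0.07 kg: black eight-sided handle 104 mm long, 18 mm across flats (it lies on one flat), then a 5 mm steel shank. Origin: on the axis at the middle of the handle, 9 mm above the bench when lying; x axis along it towards the tip (tip at x = 120 mm, end cap at x = -64 mm). It balances near the origin: grip it there, across the handle.
- spindle: Solder reel stand, heavy and fixed: dark steel disc base 80 mm diameter, 8 mm thick, with one slim upright steel post, 8 mm diameter, in the middle, its rounded tip 63 mm above the bench. The reel sits flat on the base with the post through its hole. Origin: centre of its underside, z axis up.
- hub: Tape stand, heavy and fixed: pale wooden disc base 84 mm diameter, 8 mm thick, with a short thick white stub in the middle, 26 mm diameter with a chamfered top, its top 27 mm above the bench. The tape lies flat on the base with the stub in its hole. Origin: centre of its underside, z axis up.
- well: Anti-tip well for the flux bottle, heavy and fixed: dark steel disc base 80 mm diameter carrying an open aluminium ring 62 mm outside and 52 mm inside diameter; its floor is 6 mm and its rim 23 mm above the bench. Origin: centre of its underside, z axis up.
- rest: Screwdriver rest, fixed. Aluminium plate 130 (its x) x 60 x 5 mm; two black rubber forks, 10 mm thick, at x = -38 and +38 mm: floor 14 mm above the bench, 24 mm wide, flaring to 39 mm, prongs to 34 mm. The handle lies along x in both forks, its middle over the plate's (axis then 23 mm up), tip either way; the fingers fit in the 66 mm between the forks. Origin: centre of underside.
- camera: Opened black and silver camera body lying on its back, lens mount upward: about 128 mm by 92 mm, 38 mm high, its long side roughly along the robot's x axis. Loose and delicate: not to be disturbed. Its origin is near the middle of its underside.

How it is judged:
By the outcome, as a careful person would: the job done as asked, in the order asked, and still so for the second after the job is handed in, with the robot touching nothing.
It also fails if it takes over 104 s, if anything falls off the work surface, if the arm or the gripper's body presses on something with over 40 N, if the wrist force passes 120 N, or if a joint passes its speed limit or range.

ROBOT

A 7-joint arm with a two-finger parallel gripper is mounted at the origin on the work surface. World frame = base frame: x ahead of the robot, y to its left, z up, the work surface at z = 0. Lengths are in m, angles in rad, forces in N, time in s.
With the tool pointing down it reaches from about 0.4 to 0.85 m from the base axis. Payload 4.5 kg.
Tool frame: the origin (TCP) lies midway between the tips of the shut fingers; the grasp point (between the pads) lies 19 mm behind it; z points along the fingers, y is the line along which they close (so a half turn about z gives the same grasp; the last joint's range is limited). The gripper opens to 88 mm and grips with 3 to 60 N. Pads are 18 mm wide; open, the fingers measure 123 mm over their backs; the gripper's body (75 mm by 187 mm) begins 45 mm behind the grasp point.
Start: joints at [1.327, 0.689, -0.195, 1.565, 0.157, 0.902, -0.215], TCP at [0.171, -0.601, 0.239] pointing down, gripper open.
Joint ranges: [-3.01, 3.01], [-0.46, 2.08], [-1.47, 1.51], [0.13, 2.56], [-1, 4.14], [0.04, 2.09], [-2.66, 2.66]. Speed limits (rad/s): [2.57, 2.57, 3.14, 3.14, 3.14, 3.14, 3.14].

INTERFACE

Orientations are given as a unit quaternion [x, y, z, w].
In Python, from plant import * gives the robot as it stands.
- The arm moves only by the tool send_rows, never from a script. Its argument "targets" is a list of rows, each a list of 2 entries, a list of its own where there are three numbers: the shift along the tool's x, y, z in units of 0.3 m (1.0 is 0.3 m), then the turn, a rotation vector about the tool's x, y, z in units of pi rad (1.0 is pi rad). A call has 1 to 12 rows; each row is the pose to reach, as a shift and turn from the pose commanded when the call began, along the tool's axes at that moment, turning the shorter way round; what a row does not reach only later rows make up. A row lasts 1/8 s, in which the tool goes at most 62.5 mm and 10.7 degrees, less where a joint would pass 70% of its speed; a pose out of reach is approached as far as the arm can. A call with a number of a shift or a turn outside -1 to 1 is refused whole. A call with a gripper value outside its range is refused whole. "fingers" is the opening, from 0 (shut) to 1 (fully open), set as the call begins (left out, the last holds). The fingers move at their own pace and stop on an object; "newtons" is the grip in N (left out, the last holds). Time passes only in rows, so rows that repeat a pose let the fingers close. It gives the time, the measured TCP pose, the force, the opening and the grip force at its end, in the units of the state.
- get_state(): the state, without advancing time (a new reading comes with each control period).
- snapshot(name): name is "side" or "top" or "wrist"; returns a dict with "img" (420x560x3 uint8, blue, green, red), "fx", "fy", "cx", "cy" (pixels), "k1" (the pictures are not rectified: a ray, as slopes to the right and down, at radius r is drawn at 1 + k1 r^2 times it, then the intrinsics apply), "cam_to_world" (4x4, takes a point from camera to world coordinates); the wrist camera has in their place "T_tool_cam" (4x4, takes a point from camera to tool coordinates, whose origin is the TCP and whose axes are the flange's). Camera axes: x right, y down, z forward; pixel columns grow to the right and rows downward; lengths in m; the calibration is good to about 2 mm. A picture is of the moment at which its call begins: read the wrist's pose just before it. There is no depth.
- finish_job(): hands the job in; it is judged then, once.
The state is a dict: "clock": time; "q": joint angles; "qd": joint speeds; "joint_torque": joint torques, N m; "tool_pos": TCP position; "eef_rot": TCP orientation; "contact_force": force on the tool from outside, world axes, zero at the start; "moment": the same for the moment, N m; "opening": opening from 0.0 (shut) to 1.0 (fully open); "finger_force": force on a finger pad.
Only numpy, scipy, OpenCV 4.12 (cv2) and the standard library are available. Lean on these libraries where they do the work, as an engineer would, in place of code of your own. Each camera call takes 0.05 s, during which the arm holds its last target. There are 200 camera calls.

## Working session

There is one attempt and no reset: what is moved stays moved. The work goes in short steps, Python scripts to look and compute and a tool call to move; the robot and the scene stay as the last step left them, time stands still between calls to the robot, and variables do not carry over. Pictures are saved under pics/ and viewed, at most 14 in all, crops included, and the job is handed in when it is done.

Besides the shell and the picture viewer there is one more tool, called as name(argument=value, ...) on one line, values as JSON. send_rows: Moves the arm, as the interface text tells. Its arguments: {"type":"object","properties":{"targets":{"type":"array"},"fingers":{"type":"number"},"newtons":{"type":"number"}},"required":["targets"]}

```bash
ls; mkdir -p pics
python3 - <<'E'
from plant import *
import cv2,numpy as np,pickle
s=get_state();print({k:np.round(v,3).tolist() for k,v in s.items()})
d={}
for n in("top","side","wrist"):
    d[n]=snapshot(n);cv2.imwrite(f"pics/{n}0.png",d[n]["img"]);print(n,{k:np.round(v,4).tolist() for k,v in d[n].items() if k!="img"})
pickle.dump(d,open("s0.pkl","wb"))
E
```

```text
pics
{'clock': 0.0, 'q': [1.327, 0.69, -0.195, 1.566, 0.157, 0.902, -0.215], 'qd': [-0.001, -0.0, 0.001, -0.003, 0.0, -0.001, -0.0], 'joint_torque': [0.001, -52.756, -1.267, -15.343, -0.053, 0.007, 0.0], 'tool_pos': [0.171, -0.6, 0.238], 'eef_rot': [0.99, 0.138, -0.0, -0.001], 'contact_force': [0.303, 0.665, 0.558], 'moment': [-0.061, -0.001, -0.018], 'finger_force': 0.0, 'opening': 0.995}
top {'fx': 440.029, 'fy': 440.029, 'cx': 271.9112, 'cy': 216.8172, 'k1': 0.0278, 'cam_to_world': [[-0.0174, -0.9791, 0.2024, 0.2876], [-0.9998, 0.0173, -0.0023, -0.0499], [-0.0013, -0.2025, -0.9793, 1.2326], [0.0, 0.0, 0.0, 1.0]]}
side {'fx': 479.2297, 'fy': 479.2297, 'cx': 273.5695, 'cy': 200.2062, 'k1': -0.0869, 'cam_to_world': [[-0.9707, -0.1791, 0.1604, 0.3382], [-0.2402, 0.7494, -0.617, 0.6332], [-0.0097, -0.6374, -0.7705, 0.9305], [0.0, 0.0, 0.0, 1.0]]}
wrist {'fx': 309.6309, 'fy': 309.6309, 'cx': 280.3364, 'cy': 209.1649, 'k1': 0.02, 'T_tool_cam': [[-0.0018, -0.9619, -0.2735, 0.0703], [1.0, -0.0018, 0.0, -0.0013], [-0.0005, -0.2735, 0.9619, -0.146], [0.0, 0.0, 0.0, 1.0]]}
```

View pics/top0.png

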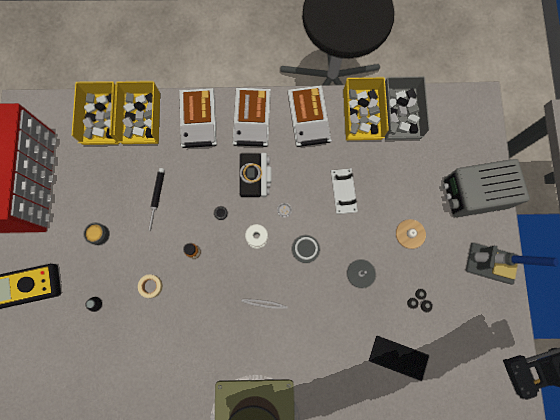

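View pics/side0.png

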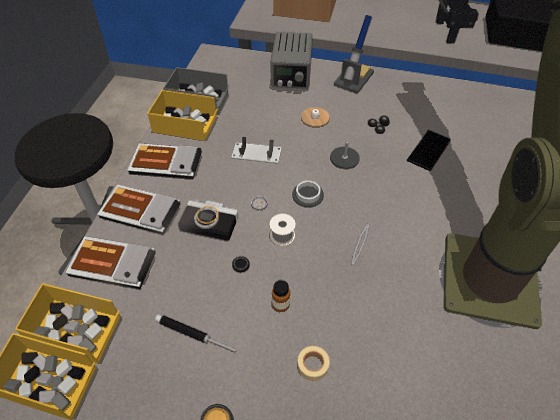

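```bash
cat > h.py <<'E'
import numpy as np,cv2,pickle
from scipy.spatial.transform import Rotation as R
def K(s): return np.array([[s["fx"],0,s["cx"]],[0,s["fy"],s["cy"]],[0,0,1.]])
def D(s): return np.array([s["k1"],0,0,0.])
def pose(s,st=None):
    if "cam_to_world" in s: return np.array(s["cam_to_world"])
    T=np.eye(4);T[:3,:3]=R.from_quat(st["eef_rot"]).as_matrix();T[:3,3]=st["tool_pos"]
    return T@np.array(s["T_tool_cam"])
def ray(s,uv,st=None):
    C=pose(s,st);p=cv2.undistortPoints(np.array([[uv]],float),K(s),D(s))[0,0]
    return C[:3,3],C[:3,:3]@np.array([*p,1])
def atz(s,uv,z,st=None):
    o,d=ray(s,uv,st);return (o+d*(z-o[2])/d[2])[:2]
def proj(s,X,st=None):
    M=np.linalg.inv(pose(s,st));return cv2.projectPoints(np.atleast_2d(X).astype(float),cv2.Rodrigues(M[:3,:3])[0],M[:3,3],K(s),D(s))[0][:,0]
def move(st,xyz,yaw=None):
    """shift(units) & turn(units) from the current pose to xyz with tool down and tool y axis at world yaw (mod pi)"""
    Rm=R.from_quat(st["eef_rot"]);sh=Rm.inv().apply(np.array(xyz)-st["tool_pos"])/0.3
    if yaw is None: return np.round(sh,4)
    best=[]
    for y in (yaw,yaw+np.pi):
        Yd=np.array([np.cos(y),np.sin(y),0]);Z=np.array([0,0,-1.]);X=np.cross(Yd,Z)
        best.append((Rm.inv()*R.from_matrix(np.c_[X,Yd,Z])).as_rotvec()/np.pi)
    return np.round(sh,4),np.round(best,4).tolist()
E
python3 - <<'E'
from h import *
d=pickle.load(open("s0.pkl","rb"))
cv2.imwrite("pics/topc.png",cv2.resize(d["top"]["img"][150:310,130:440],None,fx=2.5,fy=2.5,interpolation=cv2.INTER_CUBIC))
cv2.imwrite("pics/sidec.png",cv2.resize(d["side"]["img"][95:385,150:370],None,fx=2,fy=2,interpolation=cv2.INTER_CUBIC))
t=d["top"]
for n,uv,z in [("reel",(256,236),.046),("tape",(149,286),.024),("bottle",(190.5,249.5),.078),("dr1",(162,168),.01),("dr2",(156,207),.01),("spindle",(361,273),.008),("hub",(411,234),.008),("well",(306,249),.023),("rest",(344,191),.005),("cam",(254,175),.038)]: print(n,atz(t,uv,z).round(3))
E
```

```text
reel [ 0.48  -0.008]
tape [0.352 0.284]
bottle [0.442 0.164]
dr1 [0.69  0.263]
dr2 [0.575 0.277]
spindle [ 0.378 -0.296]
hub [ 0.485 -0.443]
well [ 0.445 -0.145]
rest [ 0.614 -0.262]
cam [ 0.656 -0.004]
```

View pics/topc.png

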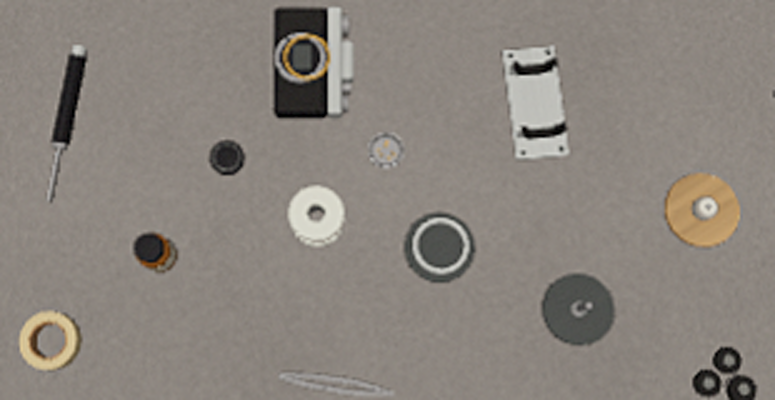

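View pics/sidec.png

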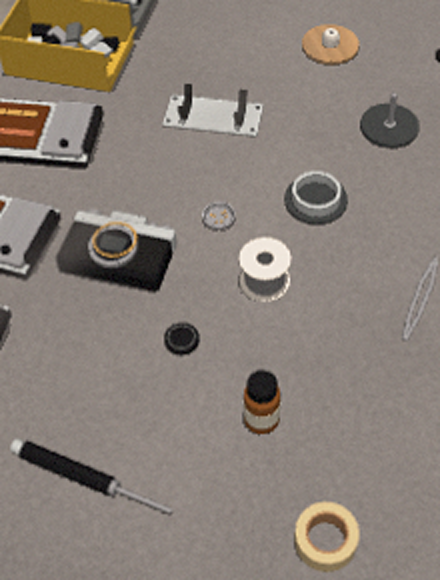

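Run:
```python
from h import *
d=pickle.load(open("s0.pkl","rb"))
for n,a,b,z in [("reel",(316,212),(265,258),.046),("tape",(50,340),(327,534),.024),("bottle",(151,246),(263,383),.078),("drcap",(78,48),(15,446),.009),("drfront",(62,144),(113,488),.009),("drtip",(51,202),(170,512),.009),("spindle",(578,310),(390,125),.008),("hub",(703,210),(330,43),.008),("well",(441,245),(315,193),.023),("rest",(535,102),(214,115),.005),
 ("restA",(527,48),(168,110.5),.005),("restB",(542.5,156.5),(261,119),.005)]:
  p=atz(d["top"],((a[0]+.5)/2.5+129.5,(a[1]+.5)/2.5+149.5),z);q=atz(d["side"],((b[0]+.5)/2+149.5,(b[1]+.5)/2+94.5),z)
  print(n,p.round(4),q.round(4),((p+q)/2).round(4))
from plant import get_state
st=get_state()
print(move(st,[.41,-.10,.33],0))
```

```text
reel [ 0.4844 -0.0086] [ 0.486  -0.0114] [ 0.4852 -0.01  ]
tape [0.3527 0.2818] [0.3548 0.2832] [0.3538 0.2825]
bottle [0.4458 0.1647] [0.4466 0.1654] [0.4462 0.1651]
drcap [0.6881 0.2667] [0.6905 0.2628] [0.6893 0.2647]
drfront [0.5742 0.2811] [0.5753 0.2818] [0.5747 0.2814]
drtip [0.5073 0.291 ] [0.5117 0.2922] [0.5095 0.2916]
spindle [ 0.376  -0.2958] [ 0.3794 -0.2963] [ 0.3777 -0.2961]
hub [ 0.4854 -0.4425] [ 0.4896 -0.4434] [ 0.4875 -0.4429]
well [ 0.4488 -0.1457] [ 0.4523 -0.1412] [ 0.4506 -0.1434]
rest [ 0.6151 -0.2609] [ 0.6166 -0.2626] [ 0.6159 -0.2617]
restA [ 0.6803 -0.2548] [ 0.6805 -0.2565] [ 0.6804 -0.2557]
restB [ 0.5508 -0.2662] [ 0.5522 -0.2699] [ 0.5515 -0.268 ]
(array([ 1.223 , -1.3868, -0.3045]), [[-0.0004, -0.0003, -0.4116], [-0.0003, 0.0004, 0.5884]])
```

```bash
cat > m.py <<'E'
import sys
from h import *
from plant import get_state
st=get_state();a=[float(v) for v in sys.argv[1:]]
print(st["clock"],np.round(st["tool_pos"],4),np.round(st["q"],2))
for i in range(0,len(a),4):
    print(move(st,a[i:i+3],a[i+3]))
E
python3 m.py .33 -.305 .24 -.68
```

```text
0.15 [ 0.1713 -0.6006  0.2381] [ 1.33  0.69 -0.19  1.57  0.16  0.9  -0.22]
(array([ 0.7791, -0.8024, -0.0053]), [[-0.0004, -0.0001, -0.1951], [-0.0001, 0.0006, 0.8049]])
```

send_rows(targets=[[[0.13,-0.13,0],[0,0,-0.03]],[[0.26,-0.27,0],[0,0,-0.065]],[[0.4,-0.41,0],[0,0,-0.1]],[[0.54,-0.56,0],[0,0,-0.14]],[[0.67,-0.69,0],[0,0,-0.17]],[[0.78,-0.8,0],[0,0,-0.195]],[[0.78,-0.8,0],[0,0,-0.195]]], fingers=1, newtons=25)

```text
clock: 1.02
tool_pos: [0.3326, -0.3027, 0.2389]
eef_rot: [0.901, 0.434, 0.001, -0.0]
contact_force: [0.3, -0.0, 0.5]
opening: 1.002
finger_force: 0.0
```

```bash
python3 m.py .485 -.010 .12 -.02
```

```text
1.025 [ 0.3326 -0.3027  0.2389] [ 0.88  0.48 -0.36  2.07  0.27  0.64 -0.34]
(array([ 1.0791, -0.2104,  0.3983]), [[0.0001, -0.0005, -0.2077], [-0.0007, -0.0002, 0.7923]])
```

send_rows(targets=[[[0.15,-0.03,0],[0,0,-0.03]],[[0.32,-0.06,0.05],[0,0,-0.07]],[[0.5,-0.1,0.15],[0,0,-0.11]],[[0.67,-0.14,0.25],[0,0,-0.15]],[[0.83,-0.17,0.35],[0,0,-0.18]],[[0.98,-0.2,0.4],[0,0,-0.208]],[[0.98,-0.2,0.4],[0,0,-0.208]]])

```text
clock: 1.9
tool_pos: [0.4707, -0.0367, 0.1176]
eef_rot: [0.715, 0.699, 0.001, -0.001]
contact_force: [-0.2, -0.8, 0.0]
opening: 0.996
finger_force: 0.0
```

```bash
python3 - <<'E'
from h import *
from plant import *
st=get_state();w=snapshot("wrist");im=w["img"].copy()
for c,r,z in [((.4852,-.010),.03,.046),((.4852,-.010),.01,.046)]:
    t=np.linspace(0,6.28,40);P=np.c_[c[0]+r*np.cos(t),c[1]+r*np.sin(t),0*t+z]
    cv2.polylines(im,[proj(w,P,st).round().astype(int)],True,(0,0,255),1)
cv2.imwrite("pics/w1.png",im)
E
python3 m.py .485 -.010 .012 -.02
```

```text
1.95 [ 0.4693 -0.0395  0.118 ] [ 0.17  0.72 -0.3   2.12  0.57  0.38 -0.62]
(array([0.0996, 0.0501, 0.3533]), [[-0.0003, 0.0001, -0.0019], [0.0001, 0.0004, 0.9981]])
```

View pics/w1.png

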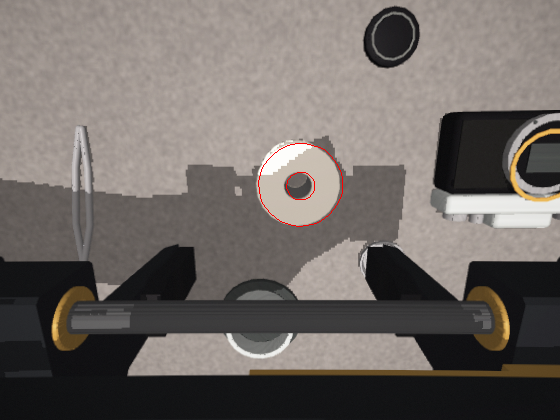

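send_rows(targets=[[[0.1,0.05,0.05],[0,0,0]],[[0.1,0.05,0.13],[0,0,0]],[[0.1,0.05,0.22],[0,0,0]],[[0.1,0.05,0.3],[0,0,0]],[[0.1,0.05,0.35],[0,0,0]],[[0.1,0.05,0.35],[0,0,0]]])

```text
clock: 2.7
tool_pos: [0.484, -0.0128, 0.0133]
eef_rot: [0.718, 0.696, -0.001, 0.0]
contact_force: [0.3, -0.7, -0.4]
opening: 1.003
finger_force: 0.0
```

send_rows(targets=[[[0,0,0],[0,0,0]],[[0,0,0],[0,0,0]],[[0,0,0],[0,0,0]],[[0,0,0],[0,0,0]],[[0,0,0],[0,0,0]],[[0,0,0],[0,0,0]]], fingers=0, newtons=25)

```text
clock: 3.45
tool_pos: [0.4846, -0.0105, 0.0143]
eef_rot: [0.717, 0.698, -0.0, 0.0]
contact_force: [-0.4, -0.8, 5.8]
opening: 0.678
finger_force: 25.0
```

```bash
python3 m.py .485 -.010 .12 -.02 .3777 -.2961 .12 -.66
```

```text
3.45 [ 0.4846 -0.0105  0.0143] [-0.02  0.93 -0.09  2.12  0.66  0.12 -0.75]
(array([ 0.0016,  0.0013, -0.3525]), [[0.0, 0.0002, -0.0022], [0.0004, -0.0001, 0.9978]])
(array([-0.9614, -0.3306, -0.3518]), [[0.0001, 0.0002, 0.2015], [-0.0003, 0.0002, -0.7985]])
```

send_rows(targets=[[[0,0,-0.05],[0,0,0]],[[0,0,-0.15],[0,0,0]],[[-0.05,-0.02,-0.25],[0,0,0.01]],[[-0.17,-0.06,-0.33],[0,0,0.035]],[[-0.31,-0.11,-0.35],[0,0,0.065]],[[-0.46,-0.16,-0.35],[0,0,0.1]],[[-0.61,-0.21,-0.35],[0,0,0.13]],[[-0.75,-0.26,-0.35],[0,0,0.16]],[[-0.87,-0.3,-0.35],[0,0,0.185]],[[-0.96,-0.33,-0.35],[0,0,0.2]],[[-0.96,-0.33,-0.35],[0,0,0.2]],[[-0.96,-0.33,-0.35],[0,0,0.2]]])

```text
clock: 4.95
tool_pos: [0.3783, -0.2945, 0.1186]
eef_rot: [0.897, 0.442, 0.0, -0.0]
contact_force: [-0.0, -0.4, -3.6]
opening: 0.682
finger_force: 25.0
```

```bash
python3 - <<'E'
from h import *
from plant import *
st=get_state();w=snapshot("wrist");im=w["img"].copy();print(st["opening"],st["contact_force"])
def circ(c,r,z,w,im,col=(0,0,255)):
    t=np.linspace(0,6.28,40);P=np.c_[c[0]+r*np.cos(t),c[1]+r*np.sin(t),0*t+z]
    cv2.polylines(im,[proj(w,P,st).round().astype(int)],True,col,1)
circ((.3777,-.2961),.04,.008,w,im);circ((.3777,-.2961),.004,.063,w,im)
s=snapshot("side");im2=s["img"].copy()
p=st["tool_pos"][:2]
circ(p,.03,st["tool_pos"][2]-.0143+.046,s,im2);circ((.3777,-.2961),.04,.008,s,im2,(0,255,0))
cv2.imwrite("pics/w2.png",np.vstack([im[:,:],cv2.resize(im2[80:250,230:460],(560,414))])[:, :]) 
a=cv2.imread("pics/w2.png");cv2.imwrite("pics/w2.png",cv2.resize(np.hstack([im[:,:],cv2.resize(im2[80:250,230:460],(560,420))]),(800,300)))
E
python3 m.py .3777 -.2961 .023 -.66
```

```text
0.681956392230888 [-2.82294558e-03 -3.57466956e-01 -3.56354382e+00]
5.05 [ 0.3786 -0.2941  0.1187] [ 0.73  0.72 -0.26  2.1   0.48  0.38 -0.57]
(array([-0.0075,  0.0018,  0.319 ]), [[-0.0001, -0.0003, 0.0023], [0.0004, -0.0002, -0.9977]])
```

View pics/w2.png

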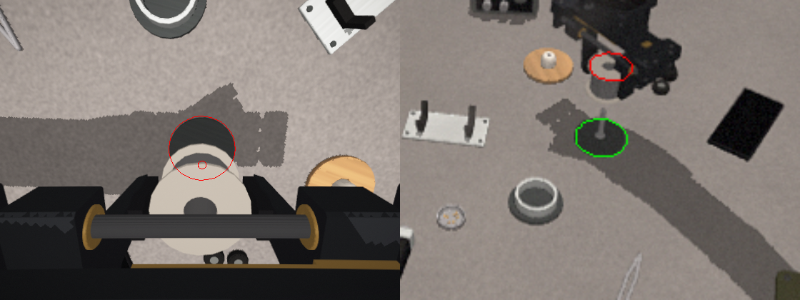

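Run:
```python
from h import *
from plant import *
st=get_state();w=snapshot("wrist")
z=st["tool_pos"][2]+.032
print(atz(w,(280,290),z,st),st["tool_pos"])
cv2.imwrite("pics/w3.png",w["img"][150:400,180:400])
s=snapshot("side");cv2.imwrite("pics/s3.png",cv2.resize(s["img"][80:200,300:420],None,fx=5,fy=5,interpolation=cv2.INTER_CUBIC))
cv2.imwrite("pics/w3.png",np.hstack([cv2.resize(w["img"][180:380,190:370],(360,400)),cv2.resize(s["img"][85:175,310:400],(400,400),interpolation=cv2.INTER_CUBIC)]))
```

```text
[ 0.38007353 -0.29028728] [ 0.37861709 -0.2940657   0.11868767]
```

View pics/w3.png

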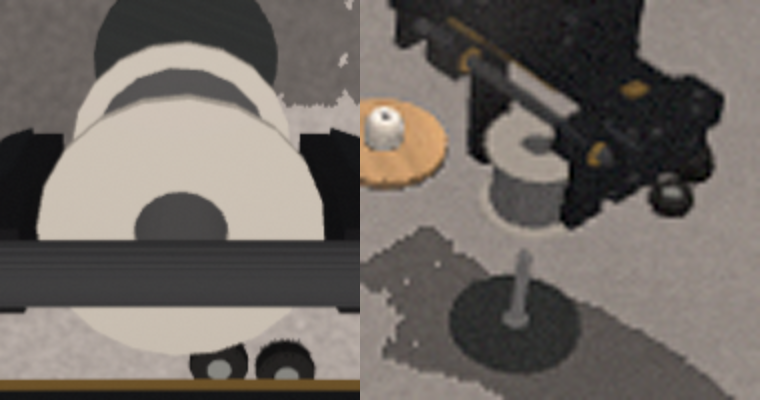

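send_rows(targets=[[[-0.017,0.004,0.03],[0,0,0]],[[-0.017,0.004,0.1],[0,0,0]],[[-0.017,0.004,0.15],[0,0,0]],[[-0.017,0.004,0.19],[0,0,0]],[[-0.017,0.004,0.22],[0,0,0]],[[-0.017,0.004,0.22],[0,0,0]]])

```text
clock: 5.9
tool_pos: [0.3757, -0.3, 0.0522]
eef_rot: [0.897, 0.442, -0.0, -0.0]
contact_force: [-0.3, 0.4, -2.9]
opening: 0.68
finger_force: 25.0
```

```bash
python3 m.py .3765 -.299 .0223 -.66
```

```text
5.9 [ 0.3757 -0.3     0.0522] [ 0.66  0.85 -0.14  2.13  0.54  0.2  -0.62]
(array([0.0044, 0.0001, 0.0996]), [[-0.0003, 0.0001, 0.0016], [-0.0001, -0.0005, -0.9984]])
```

No contact with the post; lower to the base.

send_rows(targets=[[[0,0,0.04],[0,0,0]],[[0,0,0.075],[0,0,0]],[[0,0,0.092],[0,0,0]],[[0,0,0.1],[0,0,0]],[[0,0,0.1],[0,0,0]]])

```text
clock: 6.52
tool_pos: [0.3759, -0.3002, 0.0227]
eef_rot: [0.897, 0.442, -0.0, 0.0]
contact_force: [0.4, -0.5, -3.6]
opening: 0.677
finger_force: 25.0
```

send_rows(targets=[[[0,0,0.004],[0,0,0]],[[0,0,0.007],[0,0,0]],[[0,0,0.007],[0,0,0]]])

```text
clock: 6.9
tool_pos: [0.376, -0.3004, 0.0222]
eef_rot: [0.897, 0.442, 0.0, 0.001]
contact_force: [-1.4, 0.5, 14.7]
opening: 0.683
finger_force: 25.0
```

send_rows(targets=[[[0,0,0],[0,0,0]],[[0,0,0],[0,0,0]],[[0,0,0],[0,0,0]],[[0,0,0],[0,0,0]],[[0,0,0],[0,0,0]]], fingers=1)

```text
clock: 7.52
tool_pos: [0.3758, -0.3002, 0.0205]
eef_rot: [0.897, 0.442, -0.0, -0.0]
contact_force: [0.5, 0.7, 0.3]
opening: 1.0
finger_force: 0.0
```

```bash
python3 m.py .376 -.300 .12 -.66 .4 0 .15 0
```

```text
7.525 [ 0.3758 -0.3002  0.0205] [ 0.63  0.91 -0.08  2.13  0.56  0.12 -0.64]
(array([ 0.0009, -0.    , -0.3316]), [[-0.0, 0.0, 0.0015], [-0.0, -0.0001, -0.9985]])
(array([ 0.8425, -0.546 , -0.4316]), [[-0.0, -0.0, -0.2086], [-0.0, 0.0, 0.7914]])
```

send_rows(targets=[[[0,0,-0.1],[0,0,0]],[[0,0,-0.25],[0,0,0]],[[0,0,-0.38],[0,0,0]],[[0.15,-0.08,-0.43],[0,0,-0.03]],[[0.3,-0.17,-0.43],[0,0,-0.07]],[[0.47,-0.27,-0.43],[0,0,-0.11]],[[0.64,-0.37,-0.43],[0,0,-0.15]],[[0.78,-0.46,-0.43],[0,0,-0.18]],[[0.9,-0.52,-0.43],[0,0,-0.209]],[[0.9,-0.52,-0.43],[0,0,-0.209]]])

```text
clock: 8.78
tool_pos: [0.4176, 0.0125, 0.1498]
eef_rot: [0.704, 0.71, 0.001, -0.0]
contact_force: [0.6, -1.1, -0.6]
opening: 0.999
finger_force: 0.0
```

```bash
python3 m.py .3538 .2825 .11 .674
```

```text
8.775 [0.4176 0.0125 0.1498] [ 0.08  0.62 -0.34  2.25  0.6   0.35 -0.76]
(array([ 0.9015, -0.2058,  0.1343]), [[0.0008, -0.0005, -0.212], [-0.0007, -0.001, 0.788]])
```

send_rows(targets=[[[0.15,-0.03,0],[0,0,-0.03]],[[0.3,-0.07,0],[0,0,-0.07]],[[0.46,-0.11,0],[0,0,-0.11]],[[0.62,-0.14,0],[0,0,-0.15]],[[0.77,-0.175,0.05],[0,0,-0.18]],[[0.9,-0.205,0.13],[0,0,-0.212]],[[0.9,-0.205,0.13],[0,0,-0.212]],[[0.9,-0.205,0.13],[0,0,-0.212]]])

```text
clock: 9.78
tool_pos: [0.3552, 0.2766, 0.1105]
eef_rot: [0.438, 0.899, -0.001, 0.001]
contact_force: [-0.2, -0.7, 0.8]
opening: 0.999
finger_force: 0.0
```

```bash
python3 m.py .3538 .2825 .006 .674
python3 - <<'E'
from h import *
from plant import *
st=get_state();w=snapshot("wrist");im=w["img"].copy()
t=snapshot("side")["img"];tp=snapshot("top")["img"]
for c,r,z in [((.3538,.2825),.031,.024)]:
    a=np.linspace(0,6.28,40);P=np.c_[c[0]+r*np.cos(a),c[1]+r*np.sin(a),0*a+z]
    cv2.polylines(im,[proj(w,P,st).round().astype(int)],True,(0,0,255),1)
cv2.imwrite("pics/w4.png",np.hstack([cv2.resize(im,(480,360)),cv2.resize(t[140:190,320:360],(288,360),interpolation=cv2.INTER_CUBIC)]))
E
```

```text
9.775 [0.3552 0.2766 0.1105] [-0.54  0.73 -0.37  2.18  0.76  0.36 -0.88]
(array([0.0192, 0.009 , 0.3482]), [[-0.0006, 0.0007, -0.003], [0.001, 0.001, 0.997]])
```

View pics/w4.png

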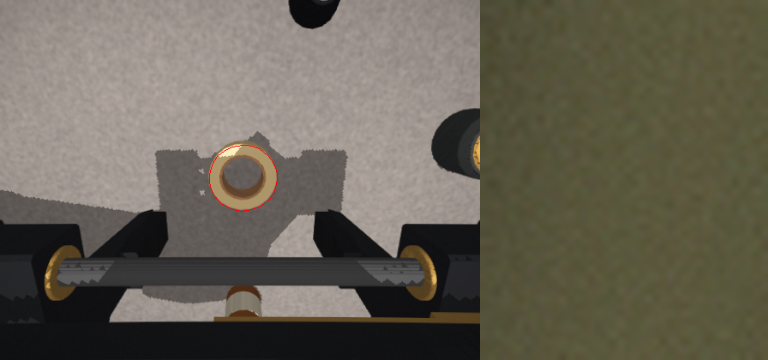

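send_rows(targets=[[[0.015,0.008,0.05],[0,0,0]],[[0.015,0.008,0.14],[0,0,0]],[[0.015,0.008,0.23],[0,0,0]],[[0.015,0.008,0.31],[0,0,0]],[[0.015,0.008,0.348],[0,0,0]],[[0.015,0.008,0.348],[0,0,0]]])

```text
clock: 10.68
tool_pos: [0.3548, 0.2828, 0.0067]
eef_rot: [0.438, 0.899, -0.0, 0.0]
contact_force: [-0.3, 0.6, 0.2]
opening: 1.0
finger_force: 0.0
```

send_rows(targets=[[[0,0,0],[0,0,0]],[[0,0,0],[0,0,0]],[[0,0,0],[0,0,0]],[[0,0,0],[0,0,0]],[[0,0,0],[0,0,0]],[[0,0,0],[0,0,0]]], fingers=0, newtons=15)

```text
clock: 11.42
tool_pos: [0.3543, 0.2835, 0.0072]
eef_rot: [0.437, 0.9, -0.0, 0.0]
contact_force: [0.3, -1.5, 4.6]
opening: 0.694
finger_force: 15.0
```

```bash
python3 m.py  .43 .03 .15 .04
```

```text
11.425 [0.3543 0.2835 0.0072] [-0.73  0.94 -0.08  2.21  1.67  0.07 -1.77]
(array([-0.8206, -0.3244, -0.4751]), [[0.0, 0.0004, 0.1995], [-0.0005, 0.0001, -0.8005]])
```

send_rows(targets=[[[0,0,-0.08],[0,0,0]],[[0,0,-0.2],[0,0,0]],[[0,0,-0.34],[0,0,0]],[[-0.06,-0.03,-0.45],[0,0,0.015]],[[-0.2,-0.08,-0.475],[0,0,0.05]],[[-0.35,-0.14,-0.475],[0,0,0.085]],[[-0.5,-0.2,-0.475],[0,0,0.12]],[[-0.65,-0.26,-0.475],[0,0,0.16]],[[-0.76,-0.3,-0.475],[0,0,0.185]],[[-0.82,-0.32,-0.475],[0,0,0.2]],[[-0.82,-0.32,-0.475],[0,0,0.2]]])

```text
clock: 12.8
tool_pos: [0.431, 0.0299, 0.1493]
eef_rot: [0.694, 0.72, -0.001, 0.0]
contact_force: [0.2, 0.4, -0.8]
opening: 0.695
finger_force: 15.0
```

```bash
python3 m.py  .46 -.22 .12 -.4 .4875 -.4429 .11 -.738
```

```text
12.8 [0.431  0.0299 0.1493] [ 0.13  0.65 -0.48  2.21  0.72  0.44 -0.9 ]
(array([-0.8357,  0.0667,  0.0988]), [[-0.0001, 0.0005, 0.1389], [-0.0007, -0.0002, -0.8611]])
(array([-1.5815,  0.1314,  0.1332]), [[-0.0, 0.0005, 0.2464], [-0.0006, -0.0, -0.7536]])
```

send_rows(targets=[[[-0.12,0.01,0],[0,0,0.02]],[[-0.26,0.02,0.02],[0,0,0.04]],[[-0.4,0.03,0.05],[0,0,0.065]],[[-0.54,0.04,0.07],[0,0,0.09]],[[-0.7,0.055,0.09],[0,0,0.115]],[[-0.84,0.07,0.1],[0,0,0.14]]])

```text
clock: 13.55
tool_pos: [0.4621, -0.2197, 0.1193]
eef_rot: [0.834, 0.552, -0.0, -0.0]
contact_force: [0.9, 0.2, -1.4]
opening: 0.693
finger_force: 15.0
```

```bash
python3 m.py .4875 -.4429 .09 -.738
```

```text
13.55 [ 0.4621 -0.2197  0.1193] [ 0.62  0.76 -0.44  2.    0.64  0.51 -0.68]
(array([-0.6523,  0.3681,  0.0975]), [[-0.0002, -0.0, 0.1074], [0.0, -0.0002, -0.8926]])
```

send_rows(targets=[[[-0.12,0.07,0.02],[0,0,0.02]],[[-0.25,0.14,0.04],[0,0,0.04]],[[-0.38,0.215,0.06],[0,0,0.06]],[[-0.5,0.28,0.08],[0,0,0.08]],[[-0.6,0.34,0.095],[0,0,0.1]],[[-0.65,0.368,0.097],[0,0,0.107]],[[-0.65,0.368,0.097],[0,0,0.107]],[[-0.65,0.368,0.097],[0,0,0.107]]])

```text
clock: 14.55
tool_pos: [0.4881, -0.4399, 0.0907]
eef_rot: [0.914, 0.407, 0.0, -0.001]
contact_force: [0.4, 0.4, -1.2]
opening: 0.694
finger_force: 15.0
```

```bash
python3 m.py .4875 -.4429 .015 -.738
python3 - <<'E'
from h import *
from plant import *
st=get_state();w=snapshot("wrist");im=w["img"].copy();s=snapshot("side");im2=s["img"].copy()
z=st["tool_pos"][2]+.018
def ring(w,im,c,r,z,col=(0,0,255)):
    a=np.linspace(0,6.28,60);P=np.c_[c[0]+r*np.cos(a),c[1]+r*np.sin(a),0*a+z]
    cv2.polylines(im,[proj(w,P,st).round().astype(int)],True,col,1)
c=st["tool_pos"][:2]
ring(w,im,c,.031,z);ring(w,im,c,.019,z);ring(w,im,(.4875,-.4429),.042,.008,(0,255,0))
cv2.imwrite("pics/w5.png",np.hstack([cv2.resize(im[180:400,130:430],(500,367)),cv2.resize(im2[60:150,270:360],(290,367),interpolation=cv2.INTER_CUBIC)]))
E
```

```text
14.55 [ 0.4881 -0.4399  0.0907] [ 0.89  0.94 -0.44  1.56  0.52  0.76 -0.51]
(array([-0.0089,  0.0053,  0.2522]), [[-0.0003, -0.0002, 0.0014], [0.0003, -0.0004, -0.9986]])
```

View pics/w5.png

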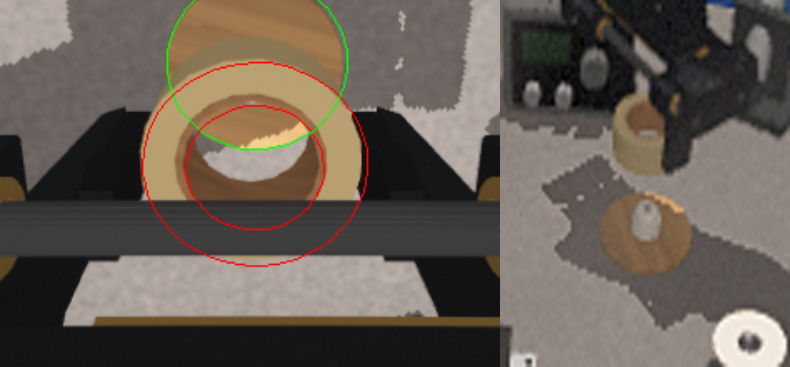

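send_rows(targets=[[[-0.013,0.006,0.03],[0,0,0]],[[-0.013,0.006,0.1],[0,0,0]],[[-0.013,0.006,0.15],[0,0,0]],[[-0.013,0.006,0.18],[0,0,0]],[[-0.013,0.006,0.21],[0,0,0]],[[-0.013,0.006,0.235],[0,0,0]],[[-0.013,0.006,0.25],[0,0,0]],[[-0.013,0.006,0.25],[0,0,0]]])

```text
clock: 15.65
tool_pos: [0.4861, -0.4467, 0.0158]
eef_rot: [0.914, 0.405, -0.0, 0.0]
contact_force: [0.6, 0.8, -0.9]
opening: 0.695
finger_force: 15.0
```

send_rows(targets=[[[0.005,0,0.004],[0,0,0]],[[0.005,0,0.006],[0,0,0]],[[0.005,0,0.006],[0,0,0]]])

```text
clock: 16.02
tool_pos: [0.4869, -0.4462, 0.0153]
eef_rot: [0.914, 0.405, -0.001, 0.001]
contact_force: [-1.2, 0.3, 6.2]
opening: 0.69
finger_force: 15.0
```

send_rows(targets=[[[0,0,0],[0,0,0]],[[0,0,0],[0,0,0]],[[0,0,0],[0,0,0]],[[0,0,0],[0,0,0]],[[0,0,0],[0,0,0]]], fingers=1)

```text
clock: 16.65
tool_pos: [0.487, -0.4455, 0.0139]
eef_rot: [0.914, 0.405, -0.0, 0.0]
contact_force: [-0.7, -0.7, 0.2]
opening: 1.007
finger_force: 0.0
```

```bash
python3 m.py  .46 -.20 .15 -.36
```

```text
16.65 [ 0.487  -0.4455  0.0139] [ 0.87  1.05 -0.38  1.57  0.58  0.64 -0.55]
(array([ 0.5452, -0.6164, -0.4542]), [[0.0001, 0.0003, -0.1199], [0.0004, -0.0001, 0.8801]])
```

send_rows(targets=[[[0,0,-0.1],[0,0,0]],[[0,0,-0.25],[0,0,0]],[[0.05,-0.05,-0.37],[0,0,-0.01]],[[0.14,-0.15,-0.45],[0,0,-0.03]],[[0.25,-0.28,-0.45],[0,0,-0.055]],[[0.37,-0.42,-0.45],[0,0,-0.08]],[[0.47,-0.53,-0.45],[0,0,-0.1]],[[0.545,-0.616,-0.45],[0,0,-0.12]]])

```text
clock: 17.65
tool_pos: [0.46, -0.198, 0.1492]
eef_rot: [0.821, 0.571, 0.0, 0.0]
contact_force: [0.2, -0.1, -0.4]
opening: 0.997
finger_force: 0.0
```

```bash
python3 m.py  .43 .07 .15 .16
```

```text
17.65 [ 0.46   -0.198   0.1492] [ 0.62  0.71 -0.5   2.01  0.61  0.57 -0.66]
(array([ 0.8024, -0.405 , -0.0032]), [[0.0001, 0.0001, -0.1642], [0.0002, -0.0002, 0.8358]])
```

send_rows(targets=[[[0.12,-0.06,0],[0,0,-0.02]],[[0.26,-0.13,0],[0,0,-0.05]],[[0.41,-0.21,0],[0,0,-0.08]],[[0.56,-0.28,0],[0,0,-0.115]],[[0.7,-0.35,0],[0,0,-0.14]],[[0.8,-0.4,0],[0,0,-0.164]]])

```text
clock: 18.4
tool_pos: [0.4322, 0.0692, 0.1489]
eef_rot: [0.648, 0.761, 0.0, 0.0]
contact_force: [0.3, 0.6, -0.3]
opening: 1.003
finger_force: 0.0
```

```bash
python3 m.py  .4462 .1651 .13 .354
```

```text
18.4 [0.4322 0.0692 0.1489] [ 0.07  0.66 -0.52  2.19  0.75  0.47 -0.89]
(array([0.3081, 0.0969, 0.0629]), [[0.0002, 0.0, -0.0617], [0.0001, -0.0003, 0.9383]])
```

send_rows(targets=[[[0.12,0.04,0.02],[0,0,-0.025]],[[0.23,0.07,0.05],[0,0,-0.045]],[[0.308,0.097,0.063],[0,0,-0.062]],[[0.308,0.097,0.063],[0,0,-0.062]],[[0.308,0.097,0.063],[0,0,-0.062]]])

```text
clock: 19.02
tool_pos: [0.4465, 0.1611, 0.1296]
eef_rot: [0.574, 0.819, -0.001, 0.0]
contact_force: [0.0, -0.1, -0.4]
opening: 1.003
finger_force: 0.0
```

```bash
python3 m.py .4462 .1651 .022 .354
python3 - <<'E'
from h import *
from plant import *
st=get_state();w=snapshot("wrist");im=w["img"].copy();s=snapshot("side");im2=s["img"].copy()
def ring(w,im,c,r,z,col=(0,0,255)):
    a=np.linspace(0,6.28,60);P=np.c_[c[0]+r*np.cos(a),c[1]+r*np.sin(a),0*a+z]
    cv2.polylines(im,[proj(w,P,st).round().astype(int)],True,col,1)
c=(.4462,.1651)
ring(w,im,c,.0155,.078);ring(w,im,c,.019,.0)
cv2.imwrite("pics/w6.png",np.hstack([cv2.resize(im[60:380,80:480],(450,360)),cv2.resize(im2[70:190,280:390],(330,360),interpolation=cv2.INTER_CUBIC)]))
E
```

```text
19.025 [0.4465 0.1611 0.1296] [-0.11  0.74 -0.55  2.1   0.78  0.52 -0.9 ]
(array([0.0137, 0.0042, 0.3585]), [[-0.0005, 0.0007, -0.0018], [0.0011, 0.0007, 0.9982]])
```

View pics/w6.png

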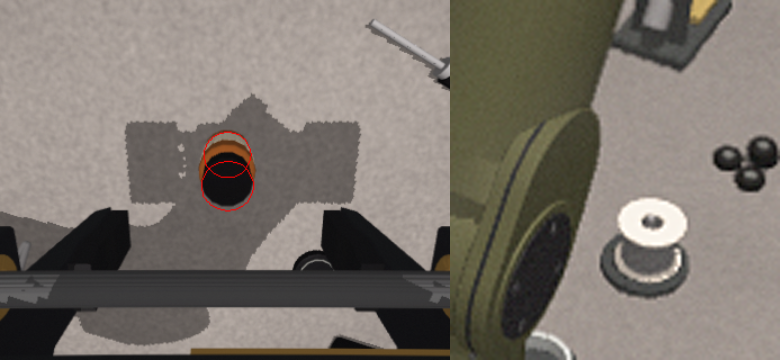

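send_rows(targets=[[[0.012,0.004,0.05],[0,0,0]],[[0.012,0.004,0.14],[0,0,0]],[[0.012,0.004,0.23],[0,0,0]],[[0.012,0.004,0.31],[0,0,0]],[[0.012,0.004,0.355],[0,0,0]],[[0.012,0.004,0.355],[0,0,0]]])

```text
clock: 19.88
tool_pos: [0.4457, 0.1658, 0.0218]
eef_rot: [0.573, 0.82, -0.002, -0.0]
contact_force: [0.1, 0.1, 0.7]
opening: 0.993
finger_force: 0.0
```

send_rows(targets=[[[0,0,0],[0,0,0]],[[0,0,0],[0,0,0]],[[0,0,0],[0,0,0]],[[0,0,0],[0,0,0]],[[0,0,0],[0,0,0]],[[0,0,0],[0,0,0]],[[0,0,0],[0,0,0]]], fingers=0, newtons=15)

```text
clock: 20.75
tool_pos: [0.4465, 0.1661, 0.0232]
eef_rot: [0.573, 0.819, -0.001, 0.0]
contact_force: [-0.2, -0.7, 2.0]
opening: 0.428
finger_force: 15.0
```

```bash
python3 m.py .43 .02 .11 .02 .4506 -.1434 .09 -.308
```

```text
20.75 [0.4465 0.1661 0.0232] [-0.31  0.91 -0.24  2.14  1.07  0.22 -1.17]
(array([-0.4389, -0.2189, -0.2889]), [[-0.0001, 0.0003, 0.1051], [-0.0005, -0.0002, -0.8949]])
(array([-0.974 , -0.3412, -0.2216]), [[-0.0001, 0.0004, 0.2095], [-0.0005, -0.0001, -0.7905]])
```

send_rows(targets=[[[0,0,-0.06],[0,0,0]],[[0,0,-0.15],[0,0,0]],[[-0.04,-0.015,-0.22],[0,0,0.01]],[[-0.13,-0.045,-0.25],[0,0,0.03]],[[-0.25,-0.085,-0.25],[0,0,0.055]],[[-0.38,-0.13,-0.25],[0,0,0.083]],[[-0.51,-0.18,-0.25],[0,0,0.11]],[[-0.64,-0.225,-0.25],[0,0,0.14]],[[-0.77,-0.27,-0.25],[0,0,0.165]],[[-0.88,-0.31,-0.25],[0,0,0.19]],[[-0.95,-0.333,-0.25],[0,0,0.204]],[[-0.974,-0.341,-0.25],[0,0,0.209]]])

```text
clock: 22.25
tool_pos: [0.4504, -0.1448, 0.0981]
eef_rot: [0.808, 0.59, -0.001, 0.0]
contact_force: [-1.0, 0.7, -1.6]
opening: 0.421
finger_force: 15.0
```

send_rows(targets=[[[0,0,0],[0,0,0]],[[0,0,0],[0,0,0]],[[0,0,0],[0,0,0]]])

```text
clock: 22.62
tool_pos: [0.4509, -0.1421, 0.0984]
eef_rot: [0.806, 0.592, -0.0, 0.0]
contact_force: [0.5, -0.2, -0.3]
opening: 0.424
finger_force: 15.0
```

```bash
python3 m.py .4506 -.1434 .0292 -.308
python3 - <<'E'
from h import *
from plant import *
st=get_state();w=snapshot("wrist");im=w["img"].copy();s=snapshot("side");im2=s["img"].copy()
def ring(w,im,c,r,z,col=(0,0,255)):
    a=np.linspace(0,6.28,60);P=np.c_[c[0]+r*np.cos(a),c[1]+r*np.sin(a),0*a+z]
    cv2.polylines(im,[proj(w,P,st).round().astype(int)],True,col,1)
c=st["tool_pos"][:2];z=st["tool_pos"][2]
ring(w,im,c,.0155,z+.055);ring(s,im2,c,.019,z-.023)
ring(w,im,(.4506,-.1434),.031,.023,(0,255,0));ring(s,im2,(.4506,-.1434),.031,.023,(0,255,0))
cv2.imwrite("pics/w7.png",np.hstack([cv2.resize(im[130:400,120:440],(427,360)),cv2.resize(im2[120:240,240:360],(360,360),interpolation=cv2.INTER_CUBIC)]))
E
```

```text
22.625 [ 0.4509 -0.1421  0.0984] [ 0.45  0.77 -0.39  2.13  0.78  0.39 -0.88]
(array([-0.0044,  0.0004,  0.2307]), [[-0.0, 0.0001, 0.0012], [-0.0002, -0.0, -0.9988]])
```

View pics/w7.png

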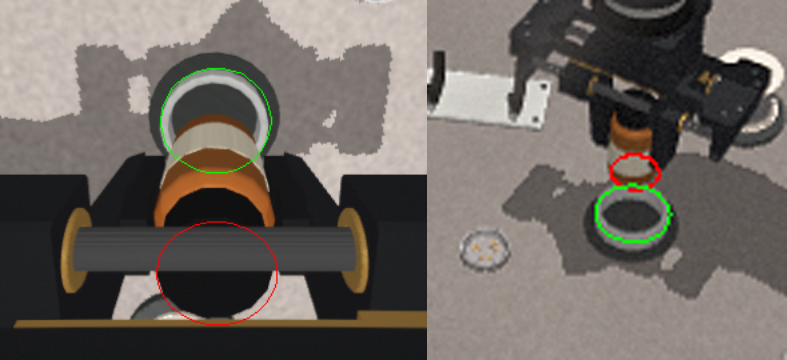

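send_rows(targets=[[[-0.004,0,0.04],[0,0,0]],[[-0.004,0,0.1],[0,0,0]],[[-0.004,0,0.15],[0,0,0]],[[-0.004,0,0.19],[0,0,0]],[[-0.004,0,0.215],[0,0,0]],[[-0.004,0,0.23],[0,0,0]],[[-0.004,0,0.23],[0,0,0]],[[-0.004,0,0.23],[0,0,0]]])

```text
clock: 23.72
tool_pos: [0.4505, -0.1445, 0.0295]
eef_rot: [0.807, 0.591, -0.0, 0.0]
contact_force: [-0.1, -0.0, -1.1]
opening: 0.426
finger_force: 15.0
```

send_rows(targets=[[[0,0,0.004],[0,0,0]],[[0,0,0.006],[0,0,0]],[[0,0,0.006],[0,0,0]]])

```text
clock: 24.1
tool_pos: [0.4506, -0.1446, 0.0288]
eef_rot: [0.807, 0.591, 0.0, 0.001]
contact_force: [-1.6, -0.4, 13.3]
opening: 0.425
finger_force: 15.0
```

send_rows(targets=[[[0,0,0],[0,0,0]],[[0,0,0],[0,0,0]],[[0,0,0],[0,0,0]],[[0,0,0],[0,0,0]],[[0,0,0],[0,0,0]],[[0,0,0],[0,0,0]]], fingers=1)

```text
clock: 24.85
tool_pos: [0.4504, -0.1445, 0.0275]
eef_rot: [0.807, 0.591, -0.0, 0.0]
contact_force: [-0.7, 0.6, -0.2]
opening: 0.997
finger_force: 0.0
```

send_rows(targets=[[[0,0,-0.06],[0,0,0]],[[0,0,-0.17],[0,0,0]],[[0,0,-0.3],[0,0,0]],[[0,0,-0.42],[0,0,0]],[[0,0,-0.45],[0,0,0]]])

```text
clock: 25.48
tool_pos: [0.4512, -0.1447, 0.1643]
eef_rot: [0.807, 0.591, 0.001, 0.002]
contact_force: [0.1, -0.0, 0.6]
opening: 1.006
finger_force: 0.0
```

```bash
python3 m.py .45 .08 .17 .2 .626 .2742 .13 1.422
```

```text
25.475 [ 0.4512 -0.1447  0.1643] [ 0.56  0.67 -0.56  2.08  0.66  0.57 -0.77]
(array([ 0.7126, -0.2303, -0.0201]), [[0.001, 0.0004, -0.1614], [0.0006, -0.0014, 0.8386]])
(array([1.5071, 0.1327, 0.114 ]), [[0.0007, 0.0011, -0.5504], [0.001, -0.0006, 0.4496]])
```

send_rows(targets=[[[0.12,0.01,0],[0,0,0.04]],[[0.26,0.02,0],[0,0,0.08]],[[0.41,0.03,0],[0,0,0.12]],[[0.56,0.05,0],[0,0,0.17]],[[0.7,0.06,0],[0,0,0.21]],[[0.84,0.07,0],[0,0,0.25]],[[0.95,0.085,0],[0,0,0.28]],[[0.98,0.085,0],[0,0,0.31]]])

```text
clock: 26.48
tool_pos: [0.5635, 0.1313, 0.1612]
eef_rot: [0.989, 0.145, -0.0, 0.0]
contact_force: [0.6, -0.4, 0.4]
opening: 1.0
finger_force: 0.0
```

```bash
python3 m.py .626 .2742 .13 -1.72
```

```text
26.475 [0.5635 0.1313 0.1612] [-0.16  0.74 -0.26  1.78  0.28  0.66 -1.86]
(array([ 0.3362, -0.3967,  0.1037]), [[0.0, 0.0002, 0.1401], [-0.0003, 0.0, -0.8599]])
```

send_rows(targets=[[[0.03,-0.03,0],[0,0,-0.05]],[[0.06,-0.07,0],[0,0,-0.1]],[[0.1,-0.11,0],[0,0,-0.155]],[[0.14,-0.16,0.01],[0,0,-0.21]],[[0.18,-0.21,0.02],[0,0,-0.265]],[[0.22,-0.26,0.03],[0,0,-0.32]],[[0.26,-0.3,0.04],[0,0,-0.375]],[[0.29,-0.34,0.05],[0,0,-0.43]],[[0.32,-0.37,0.06],[0,0,-0.485]],[[0.335,-0.395,0.06],[0,0,-0.54]],[[0.335,-0.395,0.06],[0,0,-0.59]],[[0.335,-0.395,0.06],[0,0,-0.6]]])

```text
clock: 27.98
tool_pos: [0.6251, 0.2701, 0.1425]
eef_rot: [0.464, 0.886, -0.002, -0.0]
contact_force: [-0.7, -1.0, 0.5]
opening: 0.998
finger_force: 0.0
```

```bash
python3 m.py .626 .2742 .13 1.422
```

```text
27.975 [0.6251 0.2701 0.1425] [-0.12  0.97 -0.74  1.44  0.72  1.02 -0.43]
(array([0.0095, 0.0102, 0.0416]), [[-0.001, -0.0002, -0.2601], [-0.0002, 0.0012, 0.7399]])
```

send_rows(targets=[[[0.01,0.006,0.02],[0,0,-0.05]],[[0.01,0.006,0.04],[0,0,-0.1]],[[0.01,0.006,0.04],[0,0,-0.155]],[[0.01,0.006,0.04],[0,0,-0.21]],[[0.01,0.006,0.04],[0,0,-0.26]],[[0.01,0.006,0.04],[0,0,-0.26]],[[0.01,0.006,0.04],[0,0,-0.26]]])

```text
clock: 28.85
tool_pos: [0.6254, 0.2739, 0.1317]
eef_rot: [0.076, 0.997, -0.001, -0.0]
contact_force: [0.3, -0.2, -0.2]
opening: 1.001
finger_force: 0.0
```

```bash
python3 m.py .626 .2742 .003 1.422
python3 - <<'E'
from h import *
from plant import *
st=get_state();w=snapshot("wrist");im=w["img"].copy();s=snapshot("side");im2=s["img"].copy()
u=np.array([-.989,.148,0]);o=np.array([.626,.2742,.009])
p=proj(w,[o-.064*u,o,o+.052*u,o+.12*u],st).round().astype(int)
for q in p: cv2.circle(im,tuple(q.tolist()),2,(0,0,255),-1)
cv2.imwrite("pics/w8.png",np.hstack([cv2.resize(im[40:360,80:480],(450,360)),cv2.resize(im2[80:220,265:395],(334,360),interpolation=cv2.INTER_CUBIC)]))
E
```

```text
28.85 [0.6254 0.2739 0.1317] [-0.06  1.04 -0.91  1.44  0.87  1.1   0.28]
(array([-0.002 ,  0.0021,  0.4292]), [[-0.0005, -0.0001, -0.0013], [-0.0001, 0.0008, 0.9987]])
```

View pics/w8.png

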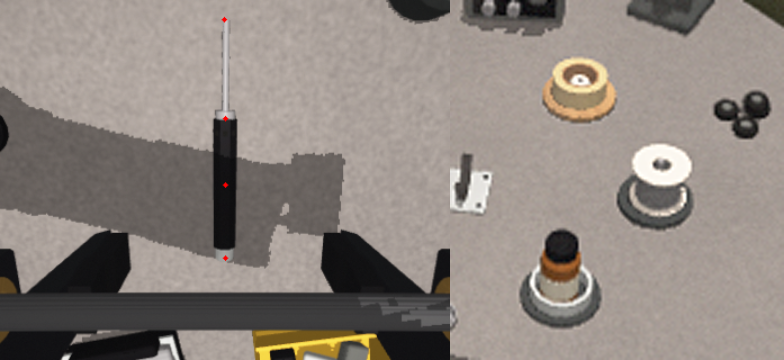

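send_rows(targets=[[[0,0.002,0.06],[0,0,0]],[[0,0.002,0.16],[0,0,0]],[[0,0.002,0.26],[0,0,0]],[[0,0.002,0.35],[0,0,0]],[[0,0.002,0.41],[0,0,0]],[[0,0.002,0.426],[0,0,0]],[[0,0.002,0.426],[0,0,0]]])

```text
clock: 29.82
tool_pos: [0.6258, 0.2749, 0.0047]
eef_rot: [0.075, 0.997, -0.0, 0.0]
contact_force: [-0.2, 0.2, 0.6]
opening: 1.003
finger_force: 0.0
```

send_rows(targets=[[[0,0,0],[0,0,0]],[[0,0,0],[0,0,0]],[[0,0,0],[0,0,0]],[[0,0,0],[0,0,0]],[[0,0,0],[0,0,0]],[[0,0,0],[0,0,0]],[[0,0,0],[0,0,0]],[[0,0,0],[0,0,0]]], fingers=0, newtons=25)

```text
clock: 30.82
tool_pos: [0.6256, 0.2744, 0.0043]
eef_rot: [0.075, 0.997, -0.001, -0.0]
contact_force: [-0.1, -0.3, 0.7]
opening: 0.201
finger_force: 25.0
```

```bash
python3 m.py .56 .0 .15 1.54  .6159 -.2617 .12 1.666
```

```text
30.825 [0.6256 0.2744 0.0043] [-0.09  1.2  -0.82  1.47  1.01  0.94  0.19]
(array([ 0.0801, -0.9376, -0.4846]), [[-0.0004, -0.0001, -0.0378], [-0.0001, 0.0005, 0.9622]])
(array([-0.234 , -1.7723, -0.3837]), [[-0.0004, -0.0001, -0.0779], [-0.0001, 0.0005, 0.9221]])
```

send_rows(targets=[[[0,0,-0.06],[0,0,0]],[[0,0,-0.17],[0,0,0]],[[0,0,-0.3],[0,0,0]],[[0.01,-0.06,-0.42],[0,0,0]],[[0.02,-0.17,-0.48],[0,0,-0.005]],[[0.03,-0.3,-0.485],[0,0,-0.01]],[[0.04,-0.44,-0.485],[0,0,-0.016]],[[0.05,-0.58,-0.485],[0,0,-0.022]],[[0.065,-0.72,-0.485],[0,0,-0.028]],[[0.075,-0.84,-0.485],[0,0,-0.034]],[[0.08,-0.94,-0.485],[0,0,-0.038]]])

```text
clock: 32.2
tool_pos: [0.5597, -0.0023, 0.1513]
eef_rot: [0.015, 1.0, -0.001, 0.0]
contact_force: [-0.1, 0.3, -0.2]
opening: 0.201
finger_force: 25.0
```

```bash
python3 m.py  .6159 -.2617 .10 1.666
```

```text
32.2 [ 0.5597 -0.0023  0.1513] [ 0.45  0.91 -0.98  1.83  0.93  0.96  0.59]
(array([-0.2131, -0.8585,  0.1726]), [[-0.0006, 0.0003, -0.0399], [0.0004, 0.0009, 0.9601]])
```

send_rows(targets=[[[-0.03,-0.11,0.01],[0,0,-0.005]],[[-0.06,-0.24,0.02],[0,0,-0.011]],[[-0.095,-0.38,0.05],[0,0,-0.018]],[[-0.13,-0.52,0.08],[0,0,-0.025]],[[-0.165,-0.66,0.12],[0,0,-0.031]],[[-0.195,-0.78,0.16],[0,0,-0.037]],[[-0.213,-0.858,0.17],[0,0,-0.04]],[[-0.213,-0.858,0.17],[0,0,-0.04]],[[-0.213,-0.858,0.17],[0,0,-0.04]],[[-0.213,-0.858,0.17],[0,0,-0.04]]])

```text
clock: 33.45
tool_pos: [0.6164, -0.2579, 0.1002]
eef_rot: [-0.049, 0.999, -0.0, 0.0]
contact_force: [0.7, 0.4, -1.1]
opening: 0.198
finger_force: 25.0
```

```bash
python3 m.py  .6159 -.2617 .0183 1.666
python3 - <<'E'
from h import *
from plant import *
st=get_state();w=snapshot("wrist");im=w["img"].copy();s=snapshot("side");im2=s["img"].copy()
a=.095;u=np.array([np.cos(a),np.sin(a),0]);v=np.array([-u[1],u[0],0]);o=np.array([.6159,-.2617,.005])
P=[o+i*.065*u+j*.03*v for i,j in((1,1),(1,-1),(-1,-1),(-1,1))]
for q,m,k in((w,im,0),(s,im2,1)): cv2.polylines(m,[proj(q,P,st).round().astype(int)],True,(0,0,255),1)
cv2.imwrite("pics/w9.png",np.hstack([cv2.resize(im[60:400,80:480],(424,360)),cv2.resize(im2[80:220,200:340],(360,360),interpolation=cv2.INTER_CUBIC)]))
E
```

```text
33.45 [ 0.6164 -0.2579  0.1002] [ 0.78  1.09 -0.98  1.51  0.98  1.09  1.24]
(array([ 0.0029, -0.0122,  0.2729]), [[-0.0001, 0.0002, 0.001], [-0.0002, -0.0002, -0.999]])
```

View pics/w9.png

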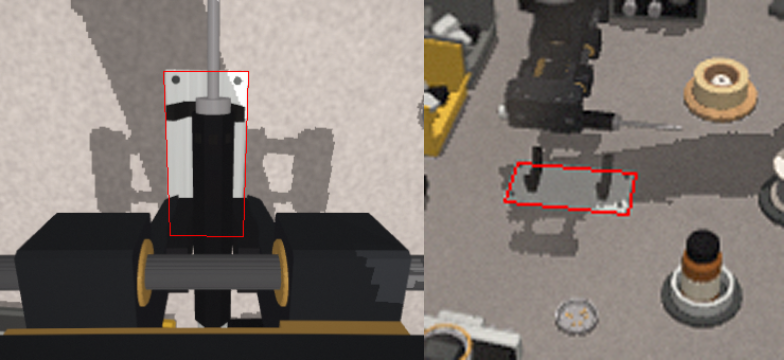

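send_rows(targets=[[[0,-0.006,0.04],[0,0,0]],[[0,-0.006,0.11],[0,0,0]],[[0,-0.006,0.17],[0,0,0]],[[0,-0.006,0.215],[0,0,0]],[[0,-0.006,0.25],[0,0,0]],[[0,-0.006,0.268],[0,0,0]],[[0,-0.006,0.268],[0,0,0]],[[0,-0.006,0.268],[0,0,0]]])

```text
clock: 34.55
tool_pos: [0.6166, -0.2618, 0.0194]
eef_rot: [-0.048, 0.999, -0.001, 0.0]
contact_force: [-0.9, -1.0, -1.4]
opening: 0.201
finger_force: 25.0
```

send_rows(targets=[[[0,0,0.003],[0,0,0]],[[0,0,0.006],[0,0,0]],[[0,0,0.007],[0,0,0]],[[0,0,0.007],[0,0,0]]])

```text
clock: 35.05
tool_pos: [0.6165, -0.2619, 0.0182]
eef_rot: [-0.048, 0.999, -0.001, 0.0]
contact_force: [-2.3, 0.4, 7.6]
opening: 0.2
finger_force: 25.0
```

send_rows(targets=[[[0,0,0],[0,0,0]],[[0,0,0],[0,0,0]],[[0,0,0],[0,0,0]],[[0,0,0],[0,0,0]],[[0,0,0],[0,0,0]]], fingers=0.7)

```text
clock: 35.67
tool_pos: [0.6162, -0.2617, 0.0167]
eef_rot: [-0.048, 0.999, -0.0, -0.0]
contact_force: [-0.1, -0.3, 0.6]
opening: 0.7
finger_force: 0.0
```

send_rows(targets=[[[0,0,-0.05],[0,0,0]],[[0,0,-0.15],[0,0,0]],[[0,0,-0.28],[0,0,0]],[[0,0,-0.42],[0,0,0]],[[0,0,-0.55],[0,0,0]],[[0,0,-0.65],[0,0,0]],[[0,0,-0.65],[0,0,0]],[[0,0,-0.65],[0,0,0]]])

```text
clock: 36.67
tool_pos: [0.6157, -0.2617, 0.2115]
eef_rot: [-0.048, 0.999, -0.001, -0.001]
contact_force: [-0.7, -0.3, -0.5]
opening: 0.699
finger_force: 0.0
```

Run:
```python
from h import *
from plant import *
st=get_state();print(st["clock"],st["tool_pos"]);w=snapshot("wrist")["img"];s=snapshot("side")["img"]
cv2.imwrite("pics/w10.png",np.hstack([cv2.resize(w,(380,285)),cv2.resize(s[80:280,160:420],(420,323),interpolation=cv2.INTER_CUBIC)[:285]]))
```

```text
36.675 [ 0.61573561 -0.26170373  0.21146547]
```

View pics/w10.png

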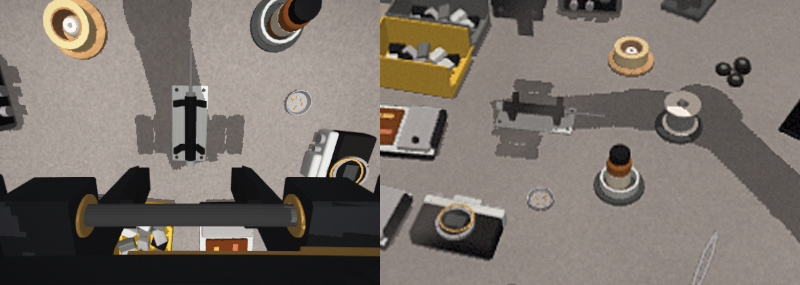

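The wrist view shows the driver lying in both forks at about (190,120). The side view shows the tape, reel and bottle seated in their holders and the camera where it was.

```bash
python3 -c "
from plant import *
print(finish_job())"
```

```text
the job is handed in; nothing more can be done
None
```

The reel, tape, flux bottle and screwdriver are in their holders, set down and released in the order asked, with the bottle kept upright and the camera left where it lay. I handed the job in at about 37 s on the robot clock; no verdict came back.

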